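# Centre a test plate on a self-centring stage

## Task

Take the smaller aluminium plate out of the front slot of the leaning rack and lay it flat, lengthways, on the raised stage between its two stops, in line with the stage and midway across it. Then gently slide the linked stops together until both bear on the ends of the plate, so that it is nipped in the middle of the stage, and let go. Leave the larger plate in the rack and the tools where they lie.

Things in the scene. Friction and masses are not known exactly. Their poses are not given: they have to be found in the camera images.
- plate: the smaller aluminium plate, 64 x 10 x 104 mm (its x, y, z), about 0.18 kg, a dark dot near each corner; it leans in the rack's front slot, standing on a 64 mm edge, its long side edges 12 mm clear of the rack on both sides. Origin at its centre; x across its width, y through its thickness (to the rack's front and up), z along its length (up the slope)
- large_plate: the larger plate, 84 x 10 x 124 mm, in the rack's rear slot, parallel to the small one with about 35 mm of clear space between them; a bystander. Same axes, origin at its centre
- rack: fixed wooden rack, 40 mm wide (x), 130 mm deep (y), front at +y; its plates lean 30 degrees back from vertical, to -y. Each slot has a floor square to the plate, a back rest 75 mm high and a front lip 12 mm high, 4 mm clear of the plate. Origin on the bench; the front plate's lower edge rests at y = 0, 24 mm up
- stage: fixed stage: base flange 92 x 184 x 12 mm with bolt heads up to 17 mm, on it a narrow riser with a top rail 36 mm wide (x) and 180 mm long (y), top face 45 mm above the bench. The small plate overhangs the rail by 14 mm on each side, where fingers have room down to 17 mm above the bench. Origin on the bench under its centre; the stops travel along y; z up
- stage_top (a point): centre of the stage's top face, 45 mm above the bench, axes as the stage
- right_stop (a joint): travel of the stop at the -y end of the stage (m): 0 wide open (starts at 0 to 0.006), growing as it moves inward (+y of the stage); the limit is 0.034. At 0.022 the two stops' inner faces are 104 mm apart. It slides stiffly, about 2 to 4 N, and stays where it is left
- left_stop (a joint): travel of the stop at the +y end (m), counted inward likewise. The two stops are linked by a rack and pinion: pushing either one moves both inward by the same amount
- right_stop_face (a point): middle of the right stop's inner face, 13 mm above the stage top. The stop is an upright steel block 34 mm wide, 26 mm high (top 71 mm above the bench) and 14 mm thick, with a 3 mm ledge at the foot of its outer side
- left_stop_face (a point): the same on the left stop
- chuck_key: drill chuck key, about 60 mm, lying beyond the gap between stage and rack; a bystander
- paint_brush: paint brush, 228 mm long, lying at the bench's front edge; a bystander
Mind the look-alikes: they are no part of the job. Leave any green look-alike of the plate alone.

How it is judged (in metres and radians):
At the end, for the whole second after the job is handed in: the small plate lies flat on the stage top (within 0.04 rad), lengthways along the stage's y (within 0.05 rad), its centre within 4 mm of the stage centre across (x) and within 2 mm along (y); both stops have closed to 0.0205 or more, so that they bear on its ends; it is at rest (x of plate in the frame of stage_top between -0.004 and 0.004 m and y of plate in the frame of stage_top between -0.002 and 0.002 m and z of plate in the frame of stage_top between 0.003 and 0.0065 m and angle between the y axis of plate and the z axis of stage, either way round below 0.04 rad and angle between the z axis of plate and the y axis of stage, either way round below 0.05 rad and value of joint each of right_stop, left_stop above 0.0205 m and linear speed of plate below 0.01 m/s); the robot touches nothing.
It fails at once if the larger plate is moved by more than 20 mm (distance of large_plate from where it was at the start of the episode above 0.02 m).
It fails at once if the plate is forced: more than 80 N between it and the stage with its stops (contact force between plate and stage above 80 N).
It fails at once if the chuck key is moved by more than 30 mm (distance of chuck_key from where it was at the start of the episode above 0.03 m).
It fails at once if the paint brush is moved by more than 30 mm (distance of paint_brush from where it was at the start of the episode above 0.03 m).
It also fails if it takes over 56 s, if anything falls off the work surface, if the arm or the gripper's body presses on something with over 40 N, if the wrist force passes 120 N, or if a joint passes its speed limit or range.

## Robot

A 7-joint arm with a two-finger parallel gripper is mounted at the origin on a cart in front of the work surface, level with it; the furniture and walls round the work are solid. World frame = base frame: x ahead of the robot, y to its left, z up, the work surface at z = 0. Lengths are in mm, angles in rad, forces in N, time in s.
With the tool pointing down it reaches from about 425 to 875 mm from the base axis. Payload 8.4 kg.
Tool frame: the origin (TCP) lies between the finger pads; the fingertips stand r.nose_length ahead of it and the grasp point (between the pads) lies 3 mm ahead of it (r.nose_length is the distance from the TCP to the fingertips, in mm); z points along the fingers, y is the direction in which the jaws open and shut (so a half turn about z gives the same grasp; the last joint's range is limited). The gripper opens to 87 mm and grips with 3 to 60 N. Pads are 19 mm wide; open, the fingers measure 117 mm over their backs; the gripper's body (75 mm by 190 mm) begins 51 mm behind the grasp point.
Start: joints at [1.062, 0.333, 0.04, 1.465, -0.013, 1.343, -0.059], TCP at [258.952, -596.161, 244.546] pointing down, gripper open.
Joint ranges: [-2.58, 2.58], [-0.38, 2.09], [-1.3, 1.39], [0.25, 2.4], [-1.5, 4.64], [0.08, 2.09], [-2.65, 2.65]. Speed limits (rad/s): [2.22, 2.22, 2.79, 2.79, 3.14, 3.14, 3.14].

## Interface

Orientations are given as a rotation vector (axis times angle).
In Python, from station import r gives the robot as it stands. The module is installed in compiled form; this text tells all that it offers.
- The arm moves only by the shell command python3 -m creep 'ROWS' [FORCE]. ROWS is a JSON object of lists of equal length, an entry for each row: "travel": the shift along the tool's x, y, z in mm, a list of three; "twist": the turn, a rotation vector about the tool's x, y, z in rad, a list of three; "jaw": the opening, from 0 (shut) to 1 (fully open). In form: {"travel": [[dx, dy, dz], ...], "twist": [[ax, ay, az], ...], "jaw": [jaw, ...]}. A call has 1 to 8 rows; each row shifts and turns the commanded pose from where the row before left it, along the tool's axes as they then stand; what a row does not reach is not made up. A row lasts 1/10 s, in which the tool goes at most 50 mm and 8.59 degrees, less where a joint would pass 70% of its speed; a pose out of reach is approached as far as the arm can. A call is refused whole if a number of a shift passes 50 or a number of a turn 0.15, either way. A call with a gripper value outside its range is refused whole. The fingers move at their own pace and stop on an object; FORCE is the grip in N (left out, the last holds). Time passes only in rows, so rows that do not move let the fingers close. It gives the time, the measured TCP pose, the force and the opening at its end, in the units of the state.
- r.observe(): the state, without advancing time (a new reading comes with each control period).
- r.read_camera(name): name is "side" or "top"; returns (picture, depth): 420x560x3 uint8, red, green, blue; 420x560 float32, mm along the optical axis (not along the pixel's ray), 0 where there is no reading.
- r.camera_model(name): a dict with "fovy" (degrees; the focal length in pixels is half the picture's height over the tangent of half this angle, whatever the lens; pixels are square), "cx", "cy" (the principal point, pixels), "extrinsics" (4x4, takes a point from world to camera coordinates). Camera axes: x right, y down, z forward; pixel columns grow to the right and rows downward; lengths in mm; the calibration is good to about 2 mm. A picture is of the moment at which its call begins. camera_model takes no time and is no camera call.
- r.finish_job(): hands the job in, once; it reports no verdict.
The state is a dict: "time_s": time; "q": joint angles; "qd": joint speeds; "joint_efforts": joint torques, N m; "tcp_pos": TCP position; "ee_rot": TCP orientation; "ft_force": force on the tool from outside, world axes, zero at the start; "wrist_torque": the same for the moment, N m; "finger_gap": finger opening in mm.
Only numpy, scipy, OpenCV 4.12 (cv2) and the standard library are available. Lean on these libraries where they do the work, as an engineer would, in place of code of your own. Each camera call takes 0.05 s, during which the arm holds its last target. There are 200 camera calls.

## Working session

There is one attempt and no reset: what is moved stays moved. The work goes in short steps, Python scripts to look and compute and a shell command to move; the robot and the scene stay as the last step left them, time stands still between calls to the robot, and variables do not carry over. Pictures are saved under pics/ and viewed, about 8 in all and at most 12, crops included, and the job is handed in when it is done.

```bash
mkdir -p pics
cat > h.py <<'E'
import numpy as np, cv2
from station import r
def cam(n):
    p,d=r.read_camera(n); m=r.camera_model(n); return p,d,m
def pts(d,m):
    f=210/np.tan(np.radians(m["fovy"])/2); v,u=np.mgrid[0:420,0:560]
    E=np.array(m["extrinsics"]); P=np.stack([(u-m["cx"])*d/f,(v-m["cy"])*d/f,d],-1)
    W=(P-E[:3,3])@E[:3,:3]; W[d<=0]=np.nan; return W
def save(n,p): cv2.imwrite("pics/"+n+".png",p[:,:,::-1])
E
python3 - <<'E'
from h import *
for n in("side","top"):
    p,d,m=cam(n); np.savez(n,p=p,W=pts(d,m)); save(n+"0",p); print(m)
s=r.observe(); print(s, r.nose_length)
E
```

```text
{'fovy': 52.56214836058879, 'cx': 291.0868454173677, 'cy': 214.88051312983288, 'extrinsics': array([[ 8.61608187e-01, -5.07003868e-01, -2.40501618e-02,
        -5.64435641e+02],
       [-2.72621180e-01, -4.22287517e-01, -8.64494618e-01,
         9.07068467e+01],
       [ 4.28146032e-01,  7.51412224e-01, -5.02066375e-01,
         9.41319648e+02],
       [ 0.00000000e+00,  0.00000000e+00,  0.00000000e+00,
         1.00000000e+00]])}
{'fovy': 44.82673538572439, 'cx': 284.3508995673827, 'cy': 203.66957979623194, 'extrinsics': array([[-1.14518459e-01, -9.93415751e-01, -3.26624261e-03,
        -2.26377791e+02],
       [-9.29162532e-01,  1.08273647e-01, -3.53459766e-01,
         5.27509926e+02],
       [ 3.51486146e-01, -3.74427974e-02, -9.35444026e-01,
         9.35314743e+02],
       [ 0.00000000e+00,  0.00000000e+00,  0.00000000e+00,
         1.00000000e+00]])}
{'time_s': 0.1, 'q': array([ 1.06181525,  0.33383577,  0.03984325,  1.46620284, -0.01341313,
        1.34329779, -0.05850539]), 'qd': array([ 4.32370545e-05, -8.00829498e-04,  1.44361203e-04, -1.20867961e-03,
       -7.67317008e-04,  3.37584882e-04, -1.26765975e-03]), 'joint_efforts': array([ 3.00288491e-03, -6.57814193e+01,  1.33899551e+00, -4.04703927e+01,
       -5.98224462e-02,  4.10028349e-02,  6.89382341e-05]), 'tcp_pos': array([ 258.8035376 , -595.81626407,  243.74086671]), 'ee_rot': array([-3.07447932e+00, -6.38903871e-01,  5.88072651e-04]), 'ft_force': array([-0.25052909, -0.44604713,  0.30815997]), 'wrist_torque': array([0.00273321, 0.00815335, 0.0492961 ]), 'finger_gap': 86.7503177544563} 22.0
```

View pics/top0.png

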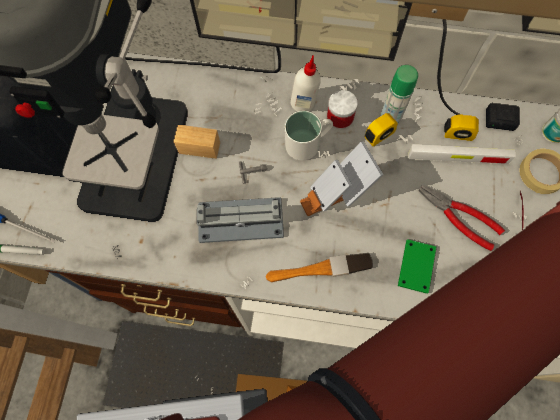

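View pics/side0.png

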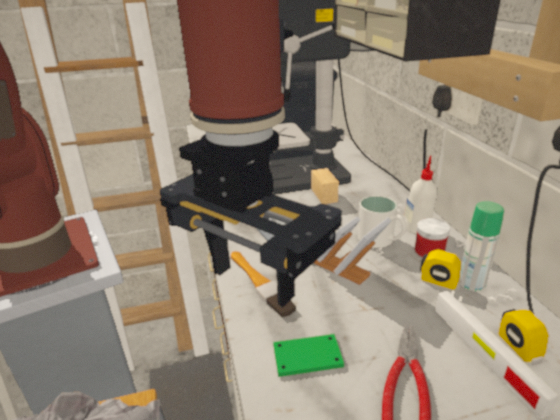

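Top view: the small plate is at about (328,186) in the front slot, the large plate behind it at (359,172), the rack at (312,203), the stage at (240,220), the key at (255,171) and the brush at (320,267). The green plate lying flat at (418,266) is the look-alike. The small plate is the grey one leaning in the front slot. I'll confirm that in a crop and measure.

Run:
```python
from h import *
z=np.load("top.npz"); p,W=z["p"],z["W"]
c=p[135:255,180:400]; save("crop1",cv2.resize(c,None,fx=3.6,fy=3.6,interpolation=cv2.INTER_CUBIC))
g=W[130:260,185:400].reshape(-1,3); uv=np.mgrid[130:260,185:400].reshape(2,-1).T
for u,v in[(328,186),(320,185),(335,180),(359,172),(365,160),(312,203),(240,208),(240,220),(240,236),(418,266)]: print(u,v,W[v,u].round(1))
# normals
def plane(m):
    q=g[m]; q=q[~np.isnan(q).any(1)]
    for _ in range(5):
        c=q.mean(0); n=np.linalg.svd(q-c,full_matrices=0)[2][2]; dd=(q-c)@n; q=q[abs(dd)<max(2,1.5*dd.std())]
    return c,n,len(q)
for box in[(316,178,338,194),(352,160,372,182)]:
    m=(uv[:,1]>box[0])&(uv[:,1]<box[2])&(uv[:,0]>box[1])&(uv[:,0]<box[3]); print(plane(m))
# stage slices by height
S=W[185:250,185:295].reshape(-1,3)
for lo,hi in[(8,16),(40,50),(66,76)]:
    q=S[(S[:,2]>lo)&(S[:,2]<hi)]; print(lo,len(q),cv2.minAreaRect(q[:,:2].astype(np.float32)),np.median(q[:,2]))
np.savetxt
```

```text
328 186 [ 536.9 -382.6   69.3]
320 185 [ 546.7 -367.9   55.5]
335 180 [ 537.7 -395.3   95.9]
359 172 [ 552.1 -448.5   90.6]
365 160 [ 563.3 -458.4  122.6]
312 203 [ 519.8 -348.5   23.5]
240 208 [ 519.9 -192.6   40.5]
240 220 [ 491.2 -190.6   45.5]
240 236 [ 466.4 -185.8   13. ]
418 266 [ 358.4 -552.8    9.2]
(array([ 538.00059753, -380.38385826,   67.28991198]), array([ 0.28878934, -0.81861712, -0.49645415]), 268)
(array([ 548.55364598, -452.79958087,  102.01399622]), array([-0.2805312 ,  0.82450629,  0.49141797]), 334)
8 1597 ((505.7279968261719, -190.01596069335938), (182.21026611328125, 93.4773178100586), 87.36321258544922) 11.37585166277718
40 1134 ((506.3814392089844, -189.81082153320312), (178.06582641601562, 37.67033386230469), 87.43122100830078) 44.285552792882825
66 209 ((505.62646484375, -188.89019775390625), (169.16427612304688, 34.63477325439453), 87.21968841552734) 70.1872704240467
```

View pics/crop1.png

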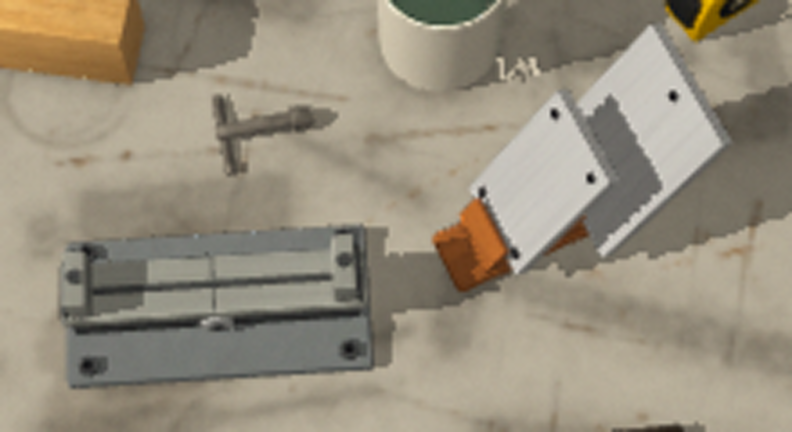

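```bash
cat >> h.py <<'E'
from scipy.spatial.transform import Rotation as R
STAGE=np.array([506,-189.6,45.]); SA=np.radians(-2.6)   # stage x azimuth
def go(pos,rot):
    "tool-axis travel (mm) then twist (rad) from measured pose to target"
    s=r.observe(); C=R.from_rotvec(s["ee_rot"])
    print("travel",C.inv().apply(np.array(pos)-s["tcp_pos"]).round(1),"twist",(C.inv()*rot).as_rotvec().round(3))
def toolrot(az,tilt):  # tool y at azimuth az, tilted back by tilt (z toward -rack y)
    return R.from_euler("z",az)*R.from_euler("x",-tilt)*R.from_matrix(np.array([[0,1,0],[1,0,0],[0,0,-1.]]).T)
def st(): 
    s=r.observe(); print(s["time_s"],s["tcp_pos"].round(1),"y",R.from_rotvec(s["ee_rot"]).as_matrix().round(3)[:,1],"z",R.from_rotvec(s["ee_rot"]).as_matrix().round(3)[:,2],"q",s["q"].round(2),s["ft_force"].round(1),round(s["finger_gap"],1))
E
python3 - <<'E'
from h import *
z=np.load("top.npz"); p,W=z["p"],z["W"]
n=np.array([-.2888,.8186,.4965]);t=np.arctan2(.2888,.8186)
px=np.array([np.cos(t),np.sin(t),0]);n=np.array([-np.sin(t)*.866,np.cos(t)*.866,.5]);pz=np.cross(px,n)
c0=np.array([538,-380.4,67.3])
g=W[135:230,290:360].reshape(-1,3);d=(g-c0)@n
q=g[abs(d)<3]-c0; q=q[(abs(q@px)<50)&(abs(q@pz)<70)]
A=np.stack([q@px,q@pz],1); m=(A[:,1]>-38)
print(t,pz,[np.percentile(A[:,i],[0,1,2,50,98,99,100]).round(1) for i in(0,1)])
print(cv2.minAreaRect(A[m].astype(np.float32)))
# centre from top edge: 
top=np.percentile(A[:,1],99.5); mx=np.percentile(A[:,0],[1,99]).mean()
c=c0+px*mx+pz*(top-52)-n*5; print("centre",c, "yaw",t)
# dark dots
P=p.astype(int).sum(2)[135:230,290:360].reshape(-1); k=(abs(d)<4)&(P<200)&(abs((g-c0)@px)<34)&(abs((g-c0)@pz)<60); print(np.c_[(g-c0)@px,(g-c0)@pz][k].round(1).tolist())
st(); 
go(c+n*110,toolrot(t,np.pi/3)); print((c+n*110).round(1), toolrot(0,np.pi/3).as_matrix().round(2).tolist())
E
```

```text
0.3391648107612138 [ 0.1663498  -0.47151643  0.866     ] [array([-35.5, -34.7, -33.9,  -4.6,  27.7,  28.4,  29.7]), array([-69.4, -47.6, -42.8,   9.8,  56. ,  56.9,  58.1])]
((-3.0308837890625, 10.149063110351562), (64.65512084960938, 96.19796752929688), 0.2836991548538208)
centre [ 537.36178846 -388.02415342   69.38546047] yaw 0.3391648107612138
[[21.4, 43.5], [19.7, 45.9], [17.7, 45.4], [-23.7, 44.5], [-25.3, 46.8], [-27.2, 46.3], [21.5, -41.8], [18.7, -36.9], [19.2, -42.0], [-21.7, -38.2], [-22.6, -41.6], [-24.0, -39.6], [-21.4, -47.5], [-25.5, -41.5], [-22.3, -49.4], [-22.6, -52.9], [-22.3, -55.0], [-23.0, -54.9]]
0.1 [ 258.8 -595.8  243.7] y [ 0.398 -0.917 -0.001] z [-0.001  0.001 -1.   ] q [ 1.06  0.33  0.04  1.47 -0.01  1.34 -0.06] [-0.3 -0.4  0.3] 86.8
travel [ 345.  -174.5  119.6] twist [-0.781 -0.838 -1.35 ]
[ 505.7 -298.2  124.4] [[0.0, 1.0, 0.0], [0.5, 0.0, -0.87], [-0.87, 0.0, -0.5]]
```

```bash
python3 -m creep '{"travel":[[28,-17,-2],[28,-17,-2],[28,-17,-2],[28,-17,-2],[28,-17,-2],[28,-17,-2]],"twist":[[0,0,0],[0,0,0],[0,0,0],[0,0,0],[0,0,0],[0,0,0]],"jaw":[1,1,1,1,1,1]}' 
python3 -m creep '{"travel":[[28,-17,-2],[28,-17,-2],[28,-17,-2],[28,-17,-2],[28,-17,-2],[28,-17,-2]],"twist":[[0,0,0],[0,0,0],[0,0,0],[0,0,0],[0,0,0],[0,0,0]],"jaw":[1,1,1,1,1,1]}' 
python3 -m creep '{"travel":[[0,0,0],[0,0,0],[0,0,0],[0,0,0],[0,0,0]],"twist":[[0,0,-0.15],[0,0,-0.15],[0,0,-0.15],[0,0,-0.15],[0,0,-0.15]],"jaw":[1,1,1,1,1]}' 
python3 -m creep '{"travel":[[0,0,0],[0,0,0],[0,0,0],[0,0,0],[0,0,0]],"twist":[[0,0,-0.15],[0,0,-0.15],[0,0,-0.15],[0,0,-0.15],[0,0,-0.15]],"jaw":[1,1,1,1,1]}' 
python3 -c "from h import *; st()"
```

```text
time_s: 0.7
tcp_pos: [372.9, -434.3, 256.3]
ee_rot: [-3.075, -0.639, 0.001]
ft_force: [0.8, -1.1, -0.9]
finger_gap: 87.0
time_s: 1.3
tcp_pos: [486.3, -274.0, 268.3]
ee_rot: [-3.076, -0.639, 0.001]
ft_force: [0.1, -0.6, 0.4]
finger_gap: 87.0
time_s: 1.8
tcp_pos: [485.7, -275.1, 268.1]
ee_rot: [-2.622, -1.729, 0.001]
ft_force: [0.6, -0.1, 0.0]
finger_gap: 86.7
time_s: 2.3
tcp_pos: [485.6, -275.1, 268.1]
ee_rot: [-1.807, -2.569, 0.0]
ft_force: [0.0, 0.4, 0.2]
finger_gap: 87.1
2.3 [ 485.6 -275.1  268.1] y [ 0.941  0.338 -0.001] z [-0.001  0.    -1.   ] q [ 0.73  0.16 -0.33  1.64  0.05  1.35  0.74] [0.  0.4 0.2] 87.1
```

```bash
python3 -m creep '{"travel":[[0,0,0],[0,0,0],[0,0,0],[0,0,0],[0,0,0],[0,0,0],[0,0,0],[0,0,0]],"twist":[[0,-0.14,0],[0,-0.14,0],[0,-0.14,0],[0,-0.14,0],[0,-0.14,0],[0,-0.14,0],[0,-0.14,0],[0,-0.07,0]],"jaw":[1,1,1,1,1,1,1,1]}'
python3 - <<'E'
from h import *; st()
t=.3392; n=np.array([-np.sin(t)*.866,np.cos(t)*.866,.5]); c=np.array([537.4,-388,69.4])
go(c+n*67,toolrot(t,np.pi/3))
E
```

```text
time_s: 3.1
tcp_pos: [485.8, -273.7, 268.0]
ee_rot: [1.252, 1.777, -0.73]
ft_force: [-0.2, 0.5, -0.7]
finger_gap: 87.0
3.1 [ 485.8 -273.7  268. ] y [ 0.942  0.336 -0.   ] z [ 0.293 -0.819 -0.493] q [ 0.52 -0.03 -0.64  2.22  1.22  1.1  -0.49] [-0.2  0.5 -0.7] 87.0
travel [110.7  10.4 139.6] twist [0.003 0.008 0.002]
```

```bash
python3 -m creep '{"travel":[[18,1.7,23],[18,1.7,23],[18,1.7,23],[18,1.7,23],[18,1.7,23],[20,1.9,24],[0,0,0],[0,0,0]],"twist":[[0,0,0],[0,0,0],[0,0,0],[0,0,0],[0,0,0],[0,0,0],[0,0.008,0],[0,0,0]],"jaw":[1,1,1,1,1,1,1,1]}'
python3 - <<'E'
from h import *; st()
t=.3392; n=np.array([-np.sin(t)*.866,np.cos(t)*.866,.5]); c=np.array([537.4,-388,69.4])
go(c+n*67,toolrot(t,np.pi/3))
p,d,m=cam("top");np.savez("top2",p=p,W=pts(d,m)); a=cv2.resize(p[100:260,190:400],None,fx=1.9,fy=1.9,interpolation=3)
p,d,m=cam("side"); b=cv2.resize(p[160:320,200:410],None,fx=1.9,fy=1.9,interpolation=3); save("g1",np.hstack([a,b]))
E
```

```text
time_s: 3.9
tcp_pos: [517.3, -333.6, 103.7]
ee_rot: [1.264, 1.788, -0.726]
ft_force: [-1.1, 0.4, 0.1]
finger_gap: 86.9
3.9 [ 517.3 -333.6  103.7] y [ 0.943  0.332 -0.001] z [ 0.286 -0.814 -0.506] q [ 0.52  0.38 -0.55  2.24  1.64  1.11 -0.89] [-1.1  0.4  0.1] 86.9
travel [0.7 0.9 0.4] twist [-0.001 -0.007  0.001]
```

View pics/g1.png

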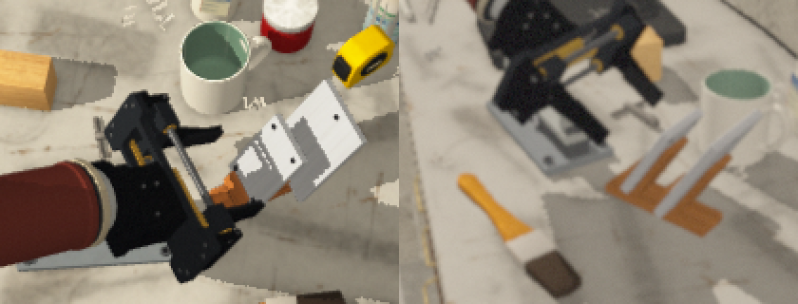

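The fingers straddle the small plate squarely, with the right fingertip at about (262,205) and the left at (215,130) in the left crop. Its front lies clear and the large plate stands well behind it. Next I go in and grip.

```bash
python3 -m creep '{"travel":[[0.7,0.9,4],[0,0,12],[0,0,12],[0,0,12],[0,0,12],[0,0,12],[0,0,0],[0,0,0]],"twist":[[0,-0.007,0],[0,0,0],[0,0,0],[0,0,0],[0,0,0],[0,0,0],[0,0,0],[0,0,0]],"jaw":[1,1,1,1,1,1,1,1]}' 
python3 -c "from h import *; st()"
python3 -m creep '{"travel":[[0,0,0],[0,0,0],[0,0,0],[0,0,0],[0,0,0],[0,0,0],[0,0,0],[0,0,0]],"twist":[[0,0,0],[0,0,0],[0,0,0],[0,0,0],[0,0,0],[0,0,0],[0,0,0],[0,0,0]],"jaw":[0.9,0.85,0.8,0.75,0.7,0.7,0.65,0.65]}' 20
python3 -c "from h import *; st()"
```

```text
time_s: 4.8
tcp_pos: [536.5, -385.6, 71.0]
ee_rot: [1.261, 1.781, -0.729]
ft_force: [0.4, 0.1, -0.2]
finger_gap: 87.2
4.8 [ 536.5 -385.6   71. ] y [ 0.943  0.332 -0.   ] z [ 0.288 -0.817 -0.499] q [ 0.56  0.49 -0.48  2.18  1.78  1.08 -0.93] [ 0.4  0.1 -0.2] 87.2
time_s: 5.6
tcp_pos: [536.8, -385.4, 71.6]
ee_rot: [1.26, 1.78, -0.729]
ft_force: [-1.1, 1.3, 3.6]
finger_gap: 63.8
5.6 [ 536.8 -385.4   71.6] y [0.943 0.333 0.   ] z [ 0.288 -0.818 -0.498] q [ 0.56  0.49 -0.48  2.19  1.78  1.08 -0.93] [-1.1  1.3  3.6] 63.8
```

```bash
python3 -m creep '{"travel":[[0,0,0],[-3,0,0],[-6,0,0],[-10,0,0],[-12,0,0],[-12,0,0],[-12,0,0],[-5,0,0]],"twist":[[0,0,0],[0,0,0],[0,0,0],[0,0,0],[0,0,0],[0,0,0],[0,0,0],[0,0,0]],"jaw":[0.5,0.5,0.5,0.5,0.5,0.5,0.5,0.5]}' 30
python3 -c "from h import *; st()"
python3 -m creep '{"travel":[[-20,0,-20],[-20,0,-20],[-20,0,-20],[-20,0,-20],[-10,0,-20],[0,0,-20],[0,0,-15],[0,0,0]],"twist":[[0,0,0],[0,0,0],[0,0,0],[0,0,0],[0,0,0],[0,0,0],[0,0,0],[0,0,0]],"jaw":[0.5,0.5,0.5,0.5,0.5,0.5,0.5,0.5]}'
python3 - <<'E'
from h import *; st()
go(STAGE+[0,0,100],toolrot(SA,0))
E
```

```text
time_s: 6.4
tcp_pos: [547.0, -415.1, 125.7]
ee_rot: [1.261, 1.777, -0.729]
ft_force: [0.1, 0.4, -1.7]
finger_gap: 63.8
6.4 [ 547.  -415.1  125.7] y [0.944 0.331 0.001] z [ 0.288 -0.819 -0.497] q [ 0.61  0.39 -0.47  2.14  1.71  1.   -0.79] [ 0.1  0.4 -1.7] 63.8
time_s: 7.2
tcp_pos: [523.2, -344.5, 270.8]
ee_rot: [1.258, 1.778, -0.727]
ft_force: [0.5, -0.2, -1.4]
finger_gap: 63.7
7.2 [ 523.2 -344.5  270.8] y [0.943 0.334 0.002] z [ 0.291 -0.818 -0.497] q [ 0.6   0.06 -0.57  2.13  1.32  1.01 -0.44] [ 0.5 -0.2 -1.4] 63.7
travel [184.6  35.3 -69.2] twist [0.204 1.037 0.349]
```

```bash
python3 -m creep '{"travel":[[0,0,0],[0,0,0],[0,0,0],[0,0,0],[0,0,0],[0,0,0],[0,0,0],[0,0,0]],"twist":[[0,0.13,0],[0,0.13,0],[0,0.13,0],[0,0.13,0],[0,0.13,0],[0,0.13,0],[0,0.13,0],[0,0.13,0]],"jaw":[0.5,0.5,0.5,0.5,0.5,0.5,0.5,0.5]}'
python3 -m creep '{"travel":[[0,0,0],[0,0,0],[0,0,0],[0,0,0],[0,0,0]],"twist":[[0,0,0.1],[0,0,0.1],[0,0,0.1],[0,0,0.085],[0,0,0]],"jaw":[0.5,0.5,0.5,0.5,0.5]}'
python3 - <<'E'
from h import *; st()
go(STAGE+[0,0,100],toolrot(SA,0))
E
```

```text
time_s: 8.0
tcp_pos: [522.2, -347.1, 269.4]
ee_rot: [1.814, 2.56, -0.004]
ft_force: [0.2, -0.2, -2.7]
finger_gap: 63.6
time_s: 8.5
tcp_pos: [522.0, -346.8, 268.1]
ee_rot: [2.27, 2.161, -0.008]
ft_force: [0.5, -1.0, -1.9]
finger_gap: 63.7
8.5 [ 522.  -346.8  268.1] y [ 0.999 -0.049  0.002] z [ 0.001 -0.009 -1.   ] q [ 0.82  0.3  -0.38  1.48  0.12  1.38  0.38] [ 0.5 -1.  -1.9] 63.7
travel [157.4 -23.8 121.7] twist [ 0.002  0.009 -0.003]
```

```bash
python3 -m creep '{"travel":[[20,-3,15],[22,-3,15],[25,-4,16],[25,-4,16],[25,-4,16],[20,-3,12],[20,-3,10],[0,0,0]],"twist":[[0,0,0],[0,0,0],[0,0,0],[0,0,0],[0,0.009,0],[0,0,0],[0,0,0],[0,0,0]],"jaw":[0.5,0.5,0.5,0.5,0.5,0.5,0.5,0.5]}'
python3 - <<'E'
from h import *; st()
out=[]
for nm in("top","side"):
    p,d,m=cam(nm); W=pts(d,m); np.savez(nm+"3",p=p,W=W)
    out.append(cv2.resize(p[140:270,150:330] if nm=="top" else p[130:320,180:420],(400,300),interpolation=3))
    k=(abs(W[...,0]-506)<60)&(abs(W[...,1]+190)<75)&(W[...,2]>120)&(W[...,2]<165)
    g=p.astype(int); k&=(g.min(2)>110); q=W[k]; print(nm,len(q), np.percentile(q,[1,50,99],axis=0).round(1).tolist() if len(q) else 0)
save("h1",np.hstack(out))
E
```

```text
time_s: 9.3
tcp_pos: [505.3, -185.7, 166.2]
ee_rot: [-2.265, -2.176, -0.003]
ft_force: [-0.3, 0.2, -1.7]
finger_gap: 63.8
9.3 [ 505.3 -185.7  166.2] y [ 0.999 -0.04   0.001] z [ 0.001  0.002 -1.   ] q [ 0.7   0.2  -0.48  1.82  0.1   1.15  0.15] [-0.3  0.2 -1.7] 63.8
top 25 [[471.8, -237.0, 157.8], [494.2, -230.1, 164.2], [526.5, -219.0, 164.9]]
side 75 [[471.6, -240.6, 159.4], [493.1, -237.1, 162.4], [533.4, -135.1, 164.9]]
```

View pics/h1.png

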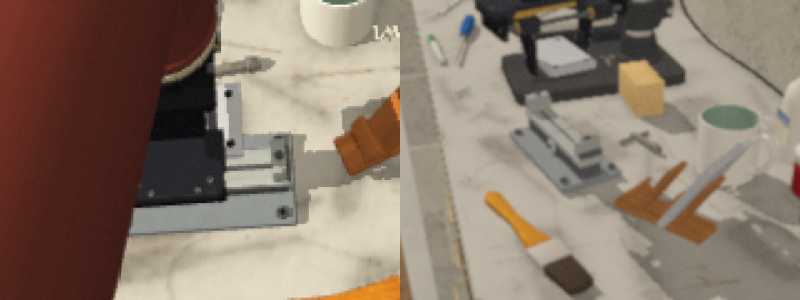

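Run:
```python
from h import *
for nm in("top3","side3"):
    z=np.load(nm+".npz");p,W=z["p"].astype(int),z["W"]
    k=(abs(W[...,0]-506)<50)&(W[...,1]>-260)&(W[...,1]<-216)&(W[...,2]>154)&(W[...,2]<180)&(p.min(2)>70)
    q=W[k]; 
    c=q.mean(0);n=np.linalg.svd(q-c)[2][2]; print(nm,len(q),np.percentile(q,[0,2,50,98,100],axis=0).round(1).tolist(),n)
    t=q[q[:,2]>164]; print(cv2.minAreaRect(t[:,:2].astype(np.float32)))
```

```text
top3 303 [[471.2, -237.2, 157.6], [472.1, -236.6, 163.1], [504.6, -227.5, 167.4], [534.4, -217.5, 170.8], [536.1, -216.6, 172.1]] [ 0.01215547  0.00793921 -0.9998946 ]
((503.57928466796875, -226.65792846679688), (19.636140823364258, 64.72505187988281), 88.3285903930664)
side3 248 [[470.8, -240.9, 159.1], [471.9, -240.3, 160.1], [501.4, -234.9, 168.6], [533.2, -216.6, 170.8], [535.2, -216.1, 171.5]] [ 0.01894173  0.23567845 -0.97164648]
((503.0177917480469, -228.235107421875), (24.786455154418945, 64.37567901611328), 88.88367462158203)
```

```bash
python3 -m creep '{"travel":[[-2.6,0.7,10],[0,0,18],[0,0,20],[0,0,20],[0,0,18],[0,0,12],[0,0,8],[0,0,0]],"twist":[[0,0,0.006],[0,0,0],[0,0,0],[0,0,0],[0,0,0],[0,0,0],[0,0,0],[0,0,0]],"jaw":[0.5,0.5,0.5,0.5,0.5,0.5,0.5,0.5]}'
python3 - <<'E'
from h import *; st(); go([505.9,-188.3,53.4],toolrot(-.046,0))
E
```

```text
time_s: 10.2
tcp_pos: [506.7, -191.2, 60.8]
ee_rot: [2.278, 2.162, 0.004]
ft_force: [-0.1, -0.7, -1.7]
finger_gap: 63.6
10.2 [ 506.7 -191.2   60.8] y [ 0.999 -0.052  0.002] z [ 0.002  0.001 -1.   ] q [ 0.67  0.33 -0.45  1.91  0.17  0.94  0.09] [-0.1 -0.7 -1.7] 63.6
travel [ 2.9 -1.   7.4] twist [ 0.002 -0.001 -0.006]
```

```bash
python3 -m creep '{"travel":[[1.5,-0.5,1.5],[1,-0.4,1.5],[0,0,1],[0,0,0],[0,0,0]],"twist":[[0,0,-0.004],[0,0,0],[0,0,0],[0,0,0],[0,0,0]],"jaw":[0.5,0.5,0.5,0.5,0.5]}'
python3 -c "
from h import *; st(); go([505.9,-188.3,53.4],toolrot(-.046,0))"
python3 -m creep '{"travel":[[0,0,1],[0,0,1],[0,0,0]],"twist":[[0,0,0],[0,0,0],[0,0,0]],"jaw":[0.5,0.5,0.5]}'
python3 -c "
from h import *; st(); go([505.9,-188.3,53.4],toolrot(-.046,0))"
```

```text
time_s: 10.7
tcp_pos: [506.5, -188.5, 58.0]
ee_rot: [2.272, 2.166, 0.005]
ft_force: [0.4, 0.3, -1.9]
finger_gap: 63.4
10.7 [ 506.5 -188.5   58. ] y [ 0.999 -0.048  0.004] z [ 0.004  0.    -1.   ] q [ 0.67  0.33 -0.46  1.91  0.18  0.93  0.08] [ 0.4  0.3 -1.9] 63.4
travel [ 0.1 -0.7  4.6] twist [ 0.004 -0.    -0.002]
time_s: 11.0
tcp_pos: [506.3, -188.3, 55.6]
ee_rot: [2.273, 2.166, 0.004]
ft_force: [0.2, 0.3, -1.9]
finger_gap: 63.4
11.0 [ 506.3 -188.3   55.6] y [ 0.999 -0.048  0.003] z [ 0.003  0.001 -1.   ] q [ 0.67  0.33 -0.45  1.92  0.18  0.93  0.08] [ 0.2  0.3 -1.9] 63.4
travel [ 0.  -0.4  2.2] twist [ 0.003 -0.001 -0.002]
```

```bash
python3 -m creep '{"travel":[[0,-0.4,0.7],[0,0,0.5],[0,0,0]],"twist":[[0,0,0],[0,0,0],[0,0,0]],"jaw":[0.5,0.5,0.5]}'
python3 -m creep '{"travel":[[0,0,0.5],[0,0,0]],"twist":[[0,0,0],[0,0,0]],"jaw":[0.5,0.5]}'
python3 -m creep '{"travel":[[0,0,0.4],[0,0,0]],"twist":[[0,0,0],[0,0,0]],"jaw":[0.5,0.5]}'
python3 -c "
from h import *; st(); go([505.9,-188.3,53.4],toolrot(-.046,0))"
```

```text
time_s: 11.3
tcp_pos: [506.0, -188.3, 54.5]
ee_rot: [2.273, 2.166, 0.004]
ft_force: [0.6, 0.3, -1.5]
finger_gap: 63.6
time_s: 11.5
tcp_pos: [506.0, -188.4, 54.0]
ee_rot: [2.273, 2.166, 0.004]
ft_force: [0.2, 0.3, -1.4]
finger_gap: 63.6
time_s: 11.7
tcp_pos: [506.0, -188.3, 53.6]
ee_rot: [2.273, 2.166, 0.004]
ft_force: [-0.4, 0.6, -2.0]
finger_gap: 63.5
11.7 [ 506.  -188.3   53.6] y [ 0.999 -0.048  0.003] z [ 0.003  0.001 -1.   ] q [ 0.67  0.33 -0.45  1.92  0.18  0.93  0.08] [-0.4  0.6 -2. ] 63.5
travel [ 0.  -0.1  0.2] twist [ 0.003 -0.001 -0.002]
```

```bash
python3 -m creep '{"travel":[[0,0,0.4],[0,0,0]],"twist":[[0,0,0],[0,0,0]],"jaw":[0.5,0.5]}'
python3 -m creep '{"travel":[[0,0,0.4],[0,0,0]],"twist":[[0,0,0],[0,0,0]],"jaw":[0.5,0.5]}'
python3 -m creep '{"travel":[[0,0,0.4],[0,0,0]],"twist":[[0,0,0],[0,0,0]],"jaw":[0.5,0.5]}'
```

```text
time_s: 11.9
tcp_pos: [506.0, -188.4, 53.2]
ee_rot: [2.273, 2.166, 0.004]
ft_force: [0.3, -0.2, -2.1]
finger_gap: 63.2
time_s: 12.1
tcp_pos: [506.1, -188.4, 52.8]
ee_rot: [2.273, 2.166, 0.005]
ft_force: [0.0, 0.3, -1.3]
finger_gap: 63.5
time_s: 12.3
tcp_pos: [506.1, -188.4, 52.8]
ee_rot: [2.273, 2.166, 0.004]
ft_force: [-1.8, 0.5, 2.6]
finger_gap: 63.4
```

```bash
python3 -m creep '{"travel":[[0,0,0],[0,0,0],[0,0,0],[0,0,0],[0,0,0],[0,0,0]],"twist":[[0,0,0],[0,0,0],[0,0,0],[0,0,0],[0,0,0],[0,0,0]],"jaw":[0.75,0.8,0.85,0.9,0.95,1]}'
python3 -m creep '{"travel":[[0,0,-5],[0,0,-15],[0,0,-20],[0,0,-20],[0,0,-25],[0,0,-25],[-25,0,-20],[-25,0,0]],"twist":[[0,0,0],[0,0,0],[0,0,0],[0,0,0],[0,0,0],[0,0,0],[0,0,0],[0,0,0]],"jaw":[1,1,1,1,1,1,1,1]}'
python3 -m creep '{"travel":[[-35,0,0],[-40,0,0],[-40,0,0],[-30,0,0],[0,0,0]],"twist":[[0,0,0],[0,0,0],[0,0,0],[0,0,0],[0,0,0]],"jaw":[0.6,0.4,0.2,0,0]}'
python3 - <<'E'
from h import *; st()
for nm in("top","side"):
    p,d,m=cam(nm); W=pts(d,m); np.savez(nm+"4",p=p,W=W)
    if nm=="top": save("i1",cv2.resize(p[180:260,170:310],None,fx=5,fy=5,interpolation=3))
    S=W[(abs(W[...,0]-506)<60)&(abs(W[...,1]+190)<110)]
    for lo,hi in[(52,60),(66,76)]:
        q=S[(S[:,2]>lo)&(S[:,2]<hi)]
        if len(q)>20: print(nm,lo,len(q),cv2.minAreaRect(q[:,:2].astype(np.float32)),np.median(q[:,2]))
        if lo==66:
            for s in(-1,1):
                e=q[(q[:,1]+190)*s>0]
                if len(e): print(s,len(e),np.percentile(e,[2,50,98],axis=0).round(1).tolist())
E
```

```text
time_s: 12.9
tcp_pos: [506.1, -188.4, 52.4]
ee_rot: [2.273, 2.166, 0.004]
ft_force: [-0.3, 0.6, 1.0]
finger_gap: 83.9
time_s: 13.7
tcp_pos: [505.1, -238.8, 187.3]
ee_rot: [2.266, 2.164, 0.008]
ft_force: [0.4, 0.3, 0.2]
finger_gap: 87.0
time_s: 14.2
tcp_pos: [494.3, -388.5, 183.2]
ee_rot: [2.279, 2.158, 0.002]
ft_force: [-1.0, 0.2, 0.8]
finger_gap: 54.9
14.2 [ 494.3 -388.5  183.2] y [ 0.999 -0.054  0.003] z [ 0.003 -0.002 -1.   ] q [ 0.88  0.35 -0.35  1.59  0.13  1.22  0.45] [-1.   0.2  0.8] 54.9
top 52 765 ((507.72747802734375, -158.4075927734375), (111.56978607177734, 65.1383285522461), 85.8327865600586) 54.55781406801102
top 66 107 ((509.5738220214844, -111.85101318359375), (14.493075370788574, 33.22840881347656), 87.24000549316406) 70.02292710047445
1 107 [[493.7, -118.4, 66.3], [508.9, -111.6, 70.0], [525.7, -104.5, 74.4]]
side 52 710 ((505.94110107421875, -192.8385009765625), (171.5444793701172, 65.88392639160156), 86.9771728515625) 55.21838446554722
side 66 141 ((506.12030029296875, -190.4779052734375), (172.17193603515625, 33.47600555419922), 87.25786590576172) 70.52278955161859
-1 81 [[486.1, -275.4, 66.1], [501.5, -270.1, 70.4], [518.4, -260.7, 75.2]]
1 60 [[493.3, -120.1, 66.5], [508.1, -115.8, 70.7], [524.7, -106.6, 74.1]]
```

View pics/i1.png

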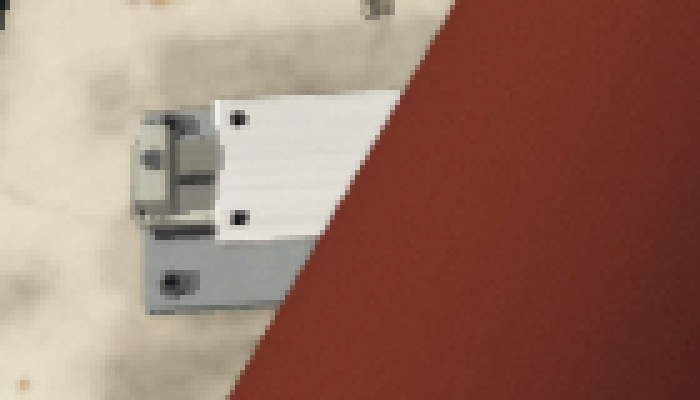

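Run:
```python
from h import *
a=-.046; P=STAGE+[0,0,0]; go([500.9,-300,82],toolrot(a,0))
z=np.load("top.npz");p,W=z["p"].astype(int),z["W"]
k=(p[...,0]>p[...,2]+60)&(abs(W[...,0]-525)<50)&(abs(W[...,1]+360)<50); q=W[k];print("rack",np.percentile(q,[0,2,50,98,100],axis=0).round(0).tolist())
z=np.load("side4.npz");p,W=z["p"].astype(int),z["W"]
k=(abs(W[...,0]-506)<50)&(abs(W[...,1]+190)<70)&(W[...,2]>52)&(W[...,2]<59)&(p.min(2)>70)
k&=(abs(W[...,1]+190)<62); q=W[k][:,:2].astype(np.float32); print(len(q),cv2.minAreaRect(q),np.percentile(q,[1,99],axis=0))
```

```text
travel [ 83.4   0.2 101.2] twist [ 0.004 -0.001 -0.003]
rack [[499.0, -410.0, -4.0], [502.0, -402.0, 4.0], [521.0, -347.0, 13.0], [543.0, -327.0, 42.0], [559.0, -324.0, 44.0]]
607 ((506.1545715332031, -188.796630859375), (108.37295532226562, 65.88392639160156), 86.9771728515625) [[ 472.91816406 -238.15049866]
 [ 538.43356689 -137.18971863]]
```

```bash
python3 -m creep '{"travel":[[25,0,0],[30,0,0],[28,0,10],[0,0,22],[0,0,25],[0,0,25],[0,0,18],[0,0,0]],"twist":[[0,0,0],[0,0,0],[0,0,0],[0,0,0],[0,0,0],[0,0,0],[0,0,0],[0,0,0]],"jaw":[0,0,0,0,0,0,0,0]}'
python3 - <<'E'
from h import *; st(); go([500.9,-300,79],toolrot(-.046,0))
o=[]
p,d,m=cam("top"); o.append(cv2.resize(p[160:270,180:330],(400,293),interpolation=3))
p,d,m=cam("side"); o.append(cv2.resize(p[150:300,230:435],(400,293),interpolation=3))
save("j1",np.hstack(o))
E
```

```text
time_s: 15.1
tcp_pos: [499.6, -297.8, 80.7]
ee_rot: [-2.27, -2.169, -0.004]
ft_force: [-0.6, -0.2, 0.5]
finger_gap: 0.5
15.1 [ 499.6 -297.8   80.7] y [ 0.999 -0.046  0.   ] z [ 0.     0.003 -1.   ] q [ 0.79  0.37 -0.39  1.8   0.16  1.01  0.29] [-0.6 -0.2  0.5] 0.5
travel [-2.2  1.4  1.7] twist [ 0.    -0.003  0.   ]
```

View pics/j1.png

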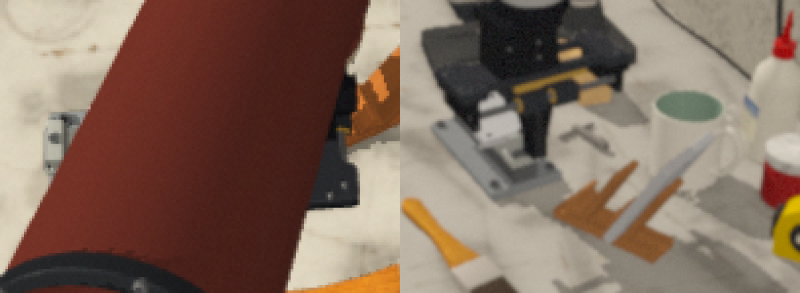

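The closed fingers stand just outside the right stop (side crop about (537,140)), and the body is clear of rack and plate. Next I push gently along the tool's +x.

```bash
python3 -m creep '{"travel":[[1,1.4,1],[1,0,0],[1,0,0],[1,0,0],[1,0,0],[1,0,0],[1,0,0],[1,0,0]],"twist":[[0,0,0],[0,0,0],[0,0,0],[0,0,0],[0,0,0],[0,0,0],[0,0,0],[0,0,0]],"jaw":[0,0,0,0,0,0,0,0]}'
python3 -m creep '{"travel":[[1,0,0],[1,0,0],[1,0,0],[1,0,0],[1,0,0],[1,0,0]],"twist":[[0,0,0],[0,0,0],[0,0,0],[0,0,0],[0,0,0],[0,0,0]],"jaw":[0,0,0,0,0,0]}'
python3 -m creep '{"travel":[[1,0,0],[1,0,0],[1,0,0],[1,0,0]],"twist":[[0,0,0],[0,0,0],[0,0,0],[0,0,0]],"jaw":[0,0,0,0]}'
```

```text
time_s: 16.0
tcp_pos: [502.4, -292.2, 81.4]
ee_rot: [2.273, 2.166, 0.004]
ft_force: [-0.1, 0.0, 0.4]
finger_gap: 0.3
time_s: 16.6
tcp_pos: [502.7, -286.3, 81.4]
ee_rot: [2.273, 2.166, 0.004]
ft_force: [-0.4, -1.0, -0.1]
finger_gap: 0.7
time_s: 17.0
tcp_pos: [502.8, -282.6, 81.4]
ee_rot: [2.273, 2.166, 0.004]
ft_force: [0.4, -1.9, 0.1]
finger_gap: 0.5
```

```bash
python3 -m creep '{"travel":[[1,-0.5,0.5],[1,-0.5,0.5],[1,0,0],[1,0,0],[1,0,0],[0,0,0]],"twist":[[0,0,0],[0,0,0],[0,0,0],[0,0,0],[0,0,0],[0,0,0]],"jaw":[0,0,0,0,0,0]}'
python3 -m creep '{"travel":[[1,0,0],[1,0,0],[1,0,0],[1,0,0],[0,0,0]],"twist":[[0,0,0],[0,0,0],[0,0,0],[0,0,0],[0,0,0]],"jaw":[0,0,0,0,0]}'
python3 -c "
from h import *; st()
p,d,m=cam('side');W=pts(d,m)
S=W[(abs(W[...,0]-506)<22)&(W[...,1]>-140)&(W[...,1]<-80)&(W[...,2]>64)&(W[...,2]<76)];print(np.percentile(S,[2,50,98],axis=0).round(1).tolist())"
```

```text
time_s: 17.6
tcp_pos: [502.1, -277.0, 80.4]
ee_rot: [2.273, 2.167, 0.005]
ft_force: [0.4, -0.9, -0.1]
finger_gap: 0.5
time_s: 18.1
tcp_pos: [502.2, -273.0, 80.3]
ee_rot: [2.273, 2.167, 0.004]
ft_force: [0.8, -0.4, 0.8]
finger_gap: 0.8
18.1 [ 502.2 -273.    80.3] y [ 0.999 -0.048  0.003] z [ 0.003  0.001 -1.   ] q [ 0.76  0.35 -0.4   1.82  0.16  1.    0.25] [ 0.8 -0.4  0.8] 0.8
[[520.6, -130.7, 65.2], [522.0, -130.6, 65.6], [523.4, -130.4, 66.1]]
```

```bash
python3 -m creep '{"travel":[[1,0,0],[1,0,0],[1,0,0]],"twist":[[0,0,0],[0,0,0],[0,0,0]],"jaw":[0,0,0]}'
python3 -m creep '{"travel":[[1,0,0],[1,0,0]],"twist":[[0,0,0],[0,0,0]],"jaw":[0,0]}'
python3 -m creep '{"travel":[[0.5,0,0],[0.5,0,0]],"twist":[[0,0,0],[0,0,0]],"jaw":[0,0]}'
python3 -m creep '{"travel":[[0.5,0,0],[0.5,0,0]],"twist":[[0,0,0],[0,0,0]],"jaw":[0,0]}'
python3 - <<'E'
from h import *; st()
p,d,m=cam("top"); W=pts(d,m); np.savez("top5",p=p,W=W); save("k1",cv2.resize(p[180:260,170:310],None,fx=5,fy=5,interpolation=3))
q=W[(abs(W[...,0]-508)<30)&(abs(W[...,1]+115)<30)&(W[...,2]>66)&(W[...,2]<76)]; print(len(q),np.percentile(q,[2,50,98],axis=0).round(1).tolist() if len(q) else 0)
E
```

```text
time_s: 18.45
tcp_pos: [502.3, -270.2, 80.3]
ee_rot: [2.273, 2.166, 0.004]
ft_force: [0.2, -1.6, 0.7]
finger_gap: 0.2
time_s: 18.65
tcp_pos: [502.4, -268.2, 80.3]
ee_rot: [2.273, 2.166, 0.004]
ft_force: [0.5, -1.5, -0.4]
finger_gap: 0.4
time_s: 18.85
tcp_pos: [502.4, -267.6, 80.4]
ee_rot: [2.273, 2.166, 0.004]
ft_force: [0.1, -3.3, -0.6]
finger_gap: 0.1
time_s: 19.05
tcp_pos: [502.5, -266.5, 80.3]
ee_rot: [2.273, 2.166, 0.004]
ft_force: [-0.1, -2.8, -1.4]
finger_gap: 0.7
19.05 [ 502.5 -266.5   80.3] y [ 0.999 -0.048  0.003] z [ 0.003  0.    -1.   ] q [ 0.75  0.34 -0.41  1.83  0.16  0.99  0.24] [-0.1 -2.8 -1.4] 0.7
0 0
```

View pics/k1.png

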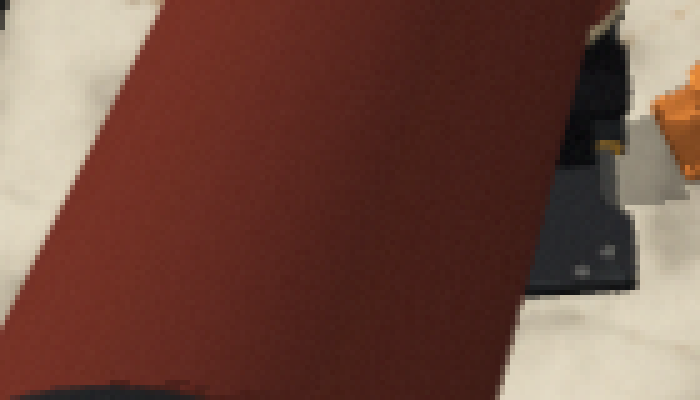

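The arm hides the stage, so this view is no help. I'll go on by force in small steps.

```bash
for i in 1 2 3; do :; done; python3 -m creep '{"travel":[[0.5,0,0],[0.5,0,0]],"twist":[[0,0,0],[0,0,0]],"jaw":[0,0]}' | grep -E "tcp|ft"
python3 -m creep '{"travel":[[0.5,0,0],[0,0,0]],"twist":[[0,0,0],[0,0,0]],"jaw":[0,0]}'| grep -E "tcp|ft"
python3 -m creep '{"travel":[[0.5,0,0],[0,0,0]],"twist":[[0,0,0],[0,0,0]],"jaw":[0,0]}'| grep -E "tcp|ft"
python3 -m creep '{"travel":[[0.5,0,0],[0,0,0]],"twist":[[0,0,0],[0,0,0]],"jaw":[0,0]}'| grep -E "tcp|ft"
```

```text
tcp_pos: [502.5, -265.9, 80.4]
ft_force: [0.8, -6.3, -1.4]
tcp_pos: [502.5, -265.9, 80.4]
ft_force: [0.2, -6.2, -2.0]
tcp_pos: [502.5, -265.8, 80.4]
ft_force: [0.3, -6.8, -3.0]
tcp_pos: [502.5, -265.8, 80.4]
ft_force: [1.2, -8.3, -3.8]
```

```bash
python3 -m creep '{"travel":[[0.5,0,0],[0.5,0,0],[0,0,0]],"twist":[[0,0,0],[0,0,0],[0,0,0]],"jaw":[0,0,0]}' | grep -E "tcp|ft"
python3 -m creep '{"travel":[[-2,0,0],[-5,0,0],[-8,0,0],[-8,0,-5],[0,0,-25],[0,0,-30],[0,0,-30],[-30,0,-20]],"twist":[[0,0,0],[0,0,0],[0,0,0],[0,0,0],[0,0,0],[0,0,0],[0,0,0],[0,0,0]],"jaw":[0,0,0,0,0,0,0,0]}'| grep -E "tcp|ft"
python3 -m creep '{"travel":[[-45,-20,-20],[-45,-30,-20],[-45,-30,0],[-45,-30,0],[-45,-30,0],[-45,-30,0],[-45,-30,0],[0,0,0]],"twist":[[0,0,0],[0,0,0],[0,0,0],[0,0,0],[0,0,0],[0,0,0],[0,0,0],[0,0,0]],"jaw":[0,0,0,0,0,0,0,0]}'
python3 - <<'E'
from h import *; st()
for nm in("top","side"):
    p,d,m=cam(nm); W=pts(d,m); np.savez(nm+"6",p=p,W=W)
    if nm=="top": save("l1",cv2.resize(p[180:260,170:310],None,fx=5,fy=5,interpolation=3))
    S=W[(abs(W[...,0]-506)<60)&(abs(W[...,1]+190)<100)]
    q=S[(S[:,2]>52)&(S[:,2]<58)&(abs(S[:,1]+190)<60)];print(nm,cv2.minAreaRect(q[:,:2].astype(np.float32)),np.median(q[:,2]))
    c=q.mean(0);print(np.linalg.svd(q-c,full_matrices=0)[2][2])
    q=S[(S[:,2]>66)&(S[:,2]<76)]
    for s in(-1,1):
        e=q[(q[:,1]+190)*s>0]; print(s,len(e),np.percentile(e,[2,50,98],axis=0).round(1).tolist() if len(e) else 0)
E
```

```text
tcp_pos: [502.5, -265.7, 80.5]
ft_force: [0.9, -12.4, -4.4]
tcp_pos: [501.9, -312.4, 193.5]
ft_force: [0.7, 0.2, -0.8]
time_s: 21.8
tcp_pos: [294.4, -602.2, 225.2]
ee_rot: [2.285, 2.155, -0.002]
ft_force: [0.2, 0.2, -0.4]
finger_gap: 0.5
21.8 [ 294.4 -602.2  225.2] y [ 0.998 -0.059 -0.   ] z [-0.    -0.001 -1.   ] q [ 1.2   0.39 -0.2   1.43  0.08  1.33  0.93] [ 0.2  0.2 -0.4] 0.5
top ((506.02972412109375, -191.08592224121094), (119.02061462402344, 65.29922485351562), 87.59617614746094) 54.48085673093445
[-9.29318853e-04  1.67007994e-03 -9.99998174e-01]
-1 102 [[486.4, -255.1, 67.2], [502.7, -247.9, 70.5], [519.0, -241.3, 73.8]]
1 105 [[492.4, -136.5, 66.4], [508.0, -130.1, 69.9], [524.9, -122.9, 73.9]]
side ((0.0, 0.0), (0.0, 0.0), 0.0) nan
  return _methods._mean(a, axis=axis, dtype=dtype,
  ret = ret.dtype.type(ret / rcount)
<stdin>:7: RuntimeWarning: Mean of empty slice.
  ret = um.true_divide(
Traceback (most recent call last):
IndexError: index 2 is out of bounds for axis 0 with size 0
```

View pics/l1.png

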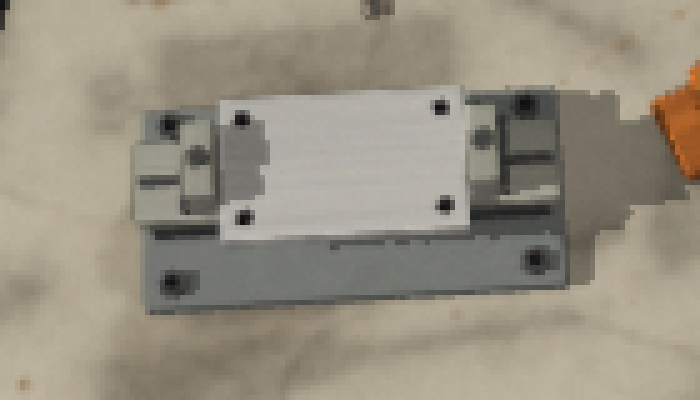

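The last view shows the plate at about (345,163), flat in line with the rail. Both stops, at (197,155) and (482,140), bear on its ends with no gap. The stop tops are 117.8 mm apart centre to centre, against 118 when closed on the plate. Handing in.

```bash
python3 -c "
from h import *; print(r.finish_job()); st()"
```

```text
the job is handed in; nothing more can be done
None
the job is handed in; nothing more can be done
```

The job is handed in at about 22 s of the 56 s allowed. The smaller plate lies flat on the stage, nipped between both stops, and the arm is clear of everything. I gripped it by its long side edges, lifted it out of the front slot and laid it on the rail. I then pushed the right stop inward with closed fingers until it would move no further.

My last checks, taken from the top camera:

| Check | Measured | Allowed |
|---|---|---|
| Plate tilt | about 0.002 rad | 0.04 rad |
| In line with the stage | about 0.005 rad off | 0.05 rad |
| Position across the stage | about 0.4 mm off centre | 4 mm |
| Stop spacing, centre to centre | 117.8 mm, so about 22 mm of travel each | at least 20.5 mm of travel |
| Midpoint between the stops | within about 1 mm of the stage centre | 2 mm |
| Peak push on the stop | about 12 N | 80 N (plate against stage and stops) |

- **Side camera:** its last check gave nothing, because no valid points on the plate came back once the arm had withdrawn. The result therefore rests on the top camera and the push force.
- **Outline fit:** the last fit of the plate's length (119 mm instead of 104 mm) also took in part of the stops. I judged the position along the stage from the stops themselves, which touch both ends of the plate.
- **Bystanders:** I never touched the larger plate, the chuck key, the brush or the green look-alike. I did not measure them again at the end.

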